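# Change the bench-tested gear shifter from second to third

### The arm

A 6-joint arm with a two-finger parallel gripper is mounted at the origin on the work surface. World frame = base frame: x ahead of the robot, y to its left, z up, the work surface at z = 0. Lengths are in m, angles in rad, forces in N, time in s.
With the tool pointing down it reaches from about 0.275 to 0.75 m from the base axis. Payload 10.2 kg.
Tool frame: the origin (TCP) lies between the finger pads; the fingertips stand 17 mm ahead of it and the grasp point (between the pads) lies 2 mm behind it (robot.tcp_to_tips is the distance from the TCP to the fingertips, in m); x points along the fingers, y is the direction in which the jaws open and shut, and the axes are right-handed (so a half turn about x gives the same grasp; the last joint's range is limited). The gripper opens to 88 mm and grips with 3 to 60 N. Pads are 18 mm wide; open, the fingers measure 123 mm over their backs; the gripper's body (75 mm by 187 mm) begins 45 mm behind the grasp point.
Start: joints at [1.091, 0.313, 1.498, -0, 1.331, -0.223], TCP at [0.133, 0.508, 0.234] pointing down, gripper open.
Joint ranges: [-2.94, 2.94], [-0.97, 2.17], [0.19, 2.56], [-1.23, 4.37], [0.02, 3.11], [-2.88, 2.88]. Speed limits (rad/s): [2.39, 2.39, 3.01, 3.14, 3.14, 3.14].

### API

Orientations are given as a unit quaternion [x, y, z, w].
In Python, from plant import robot, snapshot gives the robot as it stands. Calls block until the motion is done:
- robot.move_pose(position, orientation): joint-space move of the TCP to a pose.
- robot.move_straight(position, ori=None, max_speed=0.15): straight line of the TCP; ori=None keeps the orientation; max_speed is the mean speed in m/s.
- robot.goto_joints(angles): joint-space move.
- robot.open_gripper() and robot.clamp(grasp_force=None): open the fingers fully, or close them until they stop; grasp_force is the grip in N (None keeps the last).
- robot.dwell(seconds).
- robot.inverse_kinematics(position, orientation): joint angles nearest the present ones, or None.
- snapshot(name): name is "scene" or "top" or "wrist"; returns a dict with "pixels" (400x640x3 uint8, red, green, blue), "camera_matrix" (3x3 intrinsics, pixels), "R" (3x3) and "t" (3): a world point X has camera coordinates R X + t; the wrist camera has in their place "mount" (4x4, takes a point from camera to tool coordinates, whose origin is the TCP and whose axes are the tool frame's). Camera axes: x right, y down, z forward; pixel columns grow to the right and rows downward; lengths in m; the calibration is good to about 2 mm. A picture is of the moment at which its call begins: read the wrist's pose just before it. There is no depth.
A pose or a line that the arm cannot do raises robot.MotionError and nothing moves.
- robot.job_done(): hands the job in, once; it reports no verdict.
Readings, each from a call of its own:
- robot.get_t(): time.
- robot.get_qpos(): joint angles.
- robot.get_joint_vel(): joint speeds.
- robot.get_joint_efforts(): joint torques, N m.
- robot.get_eef_pos(): TCP position.
- robot.get_tcp_rot(): TCP orientation.
- robot.get_wrist_force(): force on the tool from outside, world axes, zero at the start.
- robot.get_ft_torque(): the same for the moment, N m.
- robot.get_gripper_width(): finger opening in m.
Only numpy, scipy, OpenCV 4.12 (cv2) and the standard library are available. Lean on these libraries where they do the work, as an engineer would, in place of code of your own. Each camera call takes 0.05 s, during which the arm holds its last target.

### The job

The repaired driving-simulator gear shifter on the bench is being tested, and its lever stands in second (left lane of the H-gate, the end towards the robot). Push the lever with closed fingertips or the outside of the fingers along the gate - ahead to neutral, across to the middle lane, then ahead until it sits fully home in third (middle lane, the end away from the robot) - without engaging any other gear, then back away clear of it. Only push: do not take the knob between the fingers, do not lift the reverse-lock collar on the stick, do not ram the lever, and leave the other things on the bench where they are.

Things in the scene. Friction and masses are not known exactly. Their poses are not given: they have to be found in the camera images.
- shifter: Six-speed H-pattern gear shifter, bolted down: black casing 130 x 140 mm on a steel plate 200 (x) x 170 (y) x 8 mm, aluminium gate plate on top. Origin on the bench under the centre of the gate. Its x axis points ahead (away from the robot, to first, third, fifth), y left, z up; it is turned by up to 0.4 rad.
- gate (a point): Centre of the H-gate, on the gate plate's upper face 123 mm above the bench, axes as the shifter's. Three lanes run along x, 23 mm apart and 14 mm wide, joined by a 16 mm neutral channel across the middle: left lane first (ahead) and second (back), middle third and fourth, right fifth and sixth. The lands between have rounded noses that guide a stick less than 8 mm off line at the knob.
- third (a point): Where the stick's axis crosses the gate's upper face when the lever is fully home in third: the far end of the middle lane, 26 mm ahead of the gate's centre. Axes as the shifter's.
- pivot (a point): Pivot of the stick, 30 mm above the bench under the gate's centre, axes as the shifter's. With s = joint gearstick and a = joint selector, the knob's centre lies from it at x = 195 sin s, y = -195 sin a cos s, z = 195 cos a cos s (mm): neutral to a gear is 52 mm, left lane to middle lane 48 mm at the knob.
- selector (a joint): Sideways lean of the lever, rad: -0.25 left lane, 0 middle lane, +0.25 right lane; positive leans right (shifter -y). No spring: in the neutral channel it stays where it is left; about 1 N at the knob moves it.
- gearstick (a joint): Fore-and-aft lean of the lever, rad: -0.27 fully back (second, fourth, sixth), 0 neutral, +0.27 fully ahead (first, third, fifth). A sprung ball detent holds it at each of these; about 4 N at the knob takes it out, and past half way (0.135) it snaps on into the next. At the start it is at about -0.27.
- knob (a point): Centre of the black ball knob, 48 mm diameter, on a steel stick of 11 mm diameter; z axis up along the stick. It stands 225 mm above the bench with the lever upright, about 212 mm in second and 218 mm in third.
- collar (a joint): Reverse-lock collar, a dark steel ring of 33 mm diameter and 13 mm height around the stick, its top 45 mm below the knob's centre: lift in m, 0 = down (held by a 3 N spring), 0.015 = fully lifted.
- spool: Spool of solder wire standing upright, 52 mm diameter, 36 mm tall, resting on the bench; bystander, leave it alone; origin at the centre of its underside
- spare_knob: Spare pear-shaped gear knob, 47 mm diameter, 59 mm tall, standing up, resting on the bench; bystander, leave it alone; origin at the centre of its underside
- screwdriver: Grey-handled screwdriver 170 mm long lying along its x axis, resting on the bench; bystander, leave it alone; origin at the centre of its underside
- circuit_board: Small green controller board 70 x 95 mm on four brass standoffs, about 18 mm tall, resting on the bench; bystander, leave it alone; origin at the centre of its underside
- flux_bottle: Amber bottle with white cap, 38 mm diameter, 85 mm tall, resting on the bench; bystander, leave it alone; origin at the centre of its underside
- tweezers: Black tweezers 125 mm long, 8 mm thick, lying along x, resting on the bench; bystander, leave it alone; origin at the centre of its underside
- screw_tray: Grey tray of screws 85 x 110 mm, 22 mm tall, resting on the bench; bystander, leave it alone; origin at the centre of its underside
- multimeter: Red hand multimeter 185 x 88 mm lying face up, 52 mm tall over its dial, resting on the bench; bystander, leave it alone; origin at the centre of its underside

How it is judged:
On the way, in this order (a step that is already met when the one before it is completed fails the run):
1. the lever is out of gear and across in the middle lane of the neutral channel (value of joint selector between -0.09 and 0.09 rad and value of joint gearstick between -0.15 and 0.15 rad), for 0.02 s.
2. the lever is fully home in third (value of joint gearstick above 0.235 rad and value of joint selector between -0.05 and 0.05 rad), for 0.2 s.
At the end, for the whole second after the job is handed in: The lever rests fully home in third by itself: fore-and-aft lean above 0.235 rad (0.27 is the stop), sideways lean within 0.05 rad of the middle lane, not moving, collar down (within 4 mm) (all of step 2 and velocity of joint gearstick between -0.05 and 0.05 rad/s and velocity of joint selector between -0.05 and 0.05 rad/s and value of joint collar below 0.004 m); the robot touches nothing.
It fails at once if a gear other than second or third is engaged (leaning ahead or back by more than 0.18 rad in that lane) ((value of joint gearstick above 0.18 rad and value of joint selector below -0.12 rad) or (value of joint gearstick above 0.18 rad and value of joint selector above 0.12 rad) or (value of joint gearstick below -0.18 rad and value of joint selector above -0.12 rad)).
It fails at once if the knob is taken between the fingers (the grasp point within 16 mm sideways and 36 mm in all of the knob's centre) (horizontal distance between the grasp point and knob below 0.016 m and distance between the grasp point and knob below 0.036 m).
It fails at once if the reverse-lock collar is lifted by more than 6 mm (value of joint collar above 0.006 m).
It fails at once if the lever is rammed or squeezed with more than 40 N (contact force between the fingers and shifter above 40 N).
It fails at once if a bystander is shifted or lifted by more than 15 mm (distance of any of spool, spare_knob, screwdriver, circuit_board, flux_bottle, tweezers, screw_tray, multimeter from where it was at the start of the episode above 0.015 m).
It also fails if it takes over 61 s, if anything falls off the work surface, if the arm or the gripper's body presses on something with over 40 N, if the wrist force passes 120 N, or if a joint passes its speed limit or range.

## Working session

There is one attempt and no reset: what is moved stays moved. The work goes in short steps, each a Python script; the robot and the scene stay as the last script left them, time stands still between calls to the robot, and variables do not carry over. Pictures are saved under pics/ and viewed, and the job is handed in when it is done.

```bash
ls; mkdir -p pics; cat > h.py <<'E'
import numpy as np, cv2
from plant import robot, snapshot
def save(s,n): cv2.imwrite('pics/'+n+'.png', s['pixels'][:,:,::-1])
def ray(s,u,v,z):
    K,R,t=[np.array(s[k]) for k in('camera_matrix','R','t')]
    d=R.T@np.linalg.inv(K)@np.array([u,v,1.]); c=-R.T@t
    return c+d*(z-c[2])/d[2]
def proj(s,X):
    K,R,t=[np.array(s[k]) for k in('camera_matrix','R','t')]
    p=K@(R@np.array(X)+t); return p[:2]/p[2]
E
python3 - <<'E'
from h import *
import pickle
for n in('scene','top'):
    s=snapshot(n); save(s,n+'0'); pickle.dump(s,open(n+'0.pkl','wb')); print(n,-np.array(s['R']).T@s['t'])
print(robot.get_t(),robot.get_eef_pos(),robot.get_tcp_rot(),robot.get_gripper_width())
E
```

```text
pics
scene [ 0.96982451 -0.73453246  0.73591347]
top [0.34986484 0.04355827 1.22215472]
0.1 [0.13323844 0.50758516 0.23324512] [ 0.09015768  0.70141603 -0.09090325  0.70115886] 0.08858304512484026
```

View pics/scene0.png

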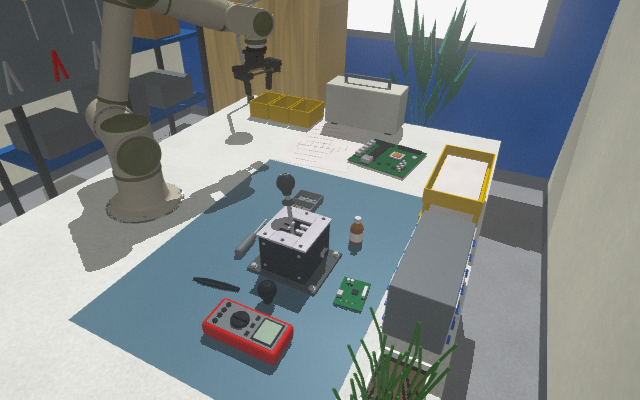

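View pics/top0.png

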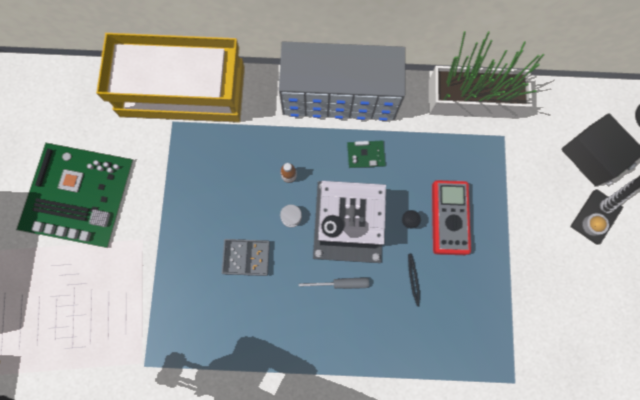

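The top view has image up = +x. The shifter's gate plate spans about (320..385, 183..243), with almost no turn, and the knob is at about (332,227). I'll measure both from an enlargement and masks.

```bash
python3 - <<'E'
from h import *
import pickle
T=pickle.load(open('top0.pkl','rb'));S=pickle.load(open('scene0.pkl','rb'))
p=T['pixels'];c=p[165:275,295:405];cv2.imwrite('pics/topz.png',cv2.resize(c[:,:,::-1],None,fx=5,fy=5,interpolation=cv2.INTER_CUBIC))
c=S['pixels'][160:300,230:360];cv2.imwrite('pics/scz.png',cv2.resize(c[:,:,::-1],None,fx=4,fy=4,interpolation=cv2.INTER_CUBIC))
m=((p.min(2)>140)).astype(np.uint8); m[:, :300]=0;m[:,400:]=0;m[:175]=0;m[275:]=0
cs,_=cv2.findContours(m,0,1); k=max(cs,key=cv2.contourArea); r=cv2.minAreaRect(k); print(r,cv2.boxPoints(r))
b=[ray(T,*q,0.123) for q in cv2.boxPoints(r)];print(np.round(b,4),np.mean(b,0))
for i in range(4): print(b[(i+1)%4]-b[i])
E
```

```text
((351.609130859375, 211.8842315673828), (66.50811767578125, 59.37861251831055), 3.5035314559936523) [[316.6029  239.4859 ]
 [320.2315  180.21826]
 [386.61536 184.28256]
 [382.98676 243.5502 ]]
[[ 0.5123  0.0441  0.123 ]
 [ 0.6512  0.0418  0.123 ]
 [ 0.6485 -0.1124  0.123 ]
 [ 0.5098 -0.1059  0.123 ]] [ 0.58045086 -0.03309644  0.123     ]
[ 1.38903961e-01 -2.35510054e-03 -2.22044605e-16]
[-2.78093472e-03 -1.54162578e-01  2.22044605e-16]
[-0.13867302  0.00648615  0.        ]
[0.00254999 0.15003153 0.        ]
```

View pics/topz.png

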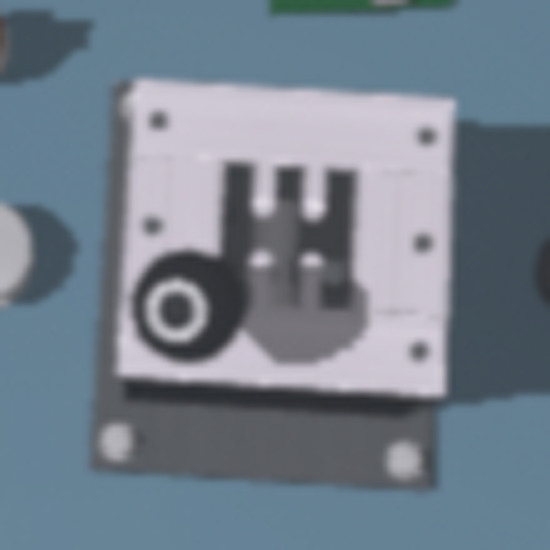

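View pics/scz.png

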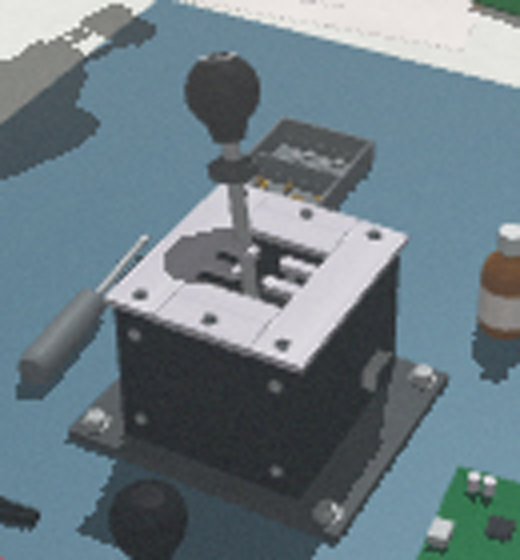

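```bash
python3 - <<'E'
from h import *
import pickle
T=pickle.load(open('top0.pkl','rb'));S=pickle.load(open('scene0.pkl','rb'))
f=lambda u,v:((u+.5)/5+295-.5,(v+.5)/5+165-.5)
g=lambda u,v:((u+.5)/4+230-.5,(v+.5)/4+160-.5)
cT=[(133,80),(457,100),(445,397),(118,375)]
P=np.array([ray(T,*f(*q),.123) for q in cT]); print(np.round(P,4),P.mean(0))
for i in range(4):
    d=P[(i+1)%4]-P[i]; print(np.round(d,4),(np.arctan2(d[1],d[0])+np.pi/4)%(np.pi/2)-np.pi/4)
# scene corners of gate plate
cS=[(235,183),(408,237),(303,370),(107,299)]
Q=np.array([ray(S,*g(*q),.123) for q in cS]); print('scene',np.round(Q,4),Q.mean(0))
for i in range(4):
    d=Q[(i+1)%4]-Q[i]; print(np.round(d,4),(np.arctan2(d[1],d[0])+np.pi/4)%(np.pi/2)-np.pi/4)
for q in [(263,207),(313,209),(260,260),(311,262)]: print('nose',ray(T,*f(*q),.123))
def tri(a,b):
    A=[];
    for s,p in((T,a),(S,b)):
        M=np.array(s['camera_matrix'])@np.c_[np.array(s['R']),np.array(s['t'])]
        A+= [M]
    X=cv2.triangulatePoints(A[0],A[1],np.array(a,float).reshape(2,1),np.array(b,float).reshape(2,1)); return (X[:3]/X[3]).ravel()
print('knob',tri(f(189,306),g(223,90)), ray(T,*f(189,306),.212), ray(S,*g(223,90),.212))
# base plate corners top view (z=.008): 
for q in [(92,468),(437,488)]: print('plate',ray(T,*f(*q),.008))
E
```

```text
[[ 0.6504  0.0395  0.123 ]
 [ 0.6476 -0.111   0.123 ]
 [ 0.5088 -0.1073  0.123 ]
 [ 0.5122  0.0405  0.123 ]] [ 0.57977621 -0.03456632  0.123     ]
[-0.0028 -0.1505  0.    ] -0.018551398742269853
[-0.1388  0.0037  0.    ] -0.02644987253053488
[0.0034 0.1478 0.    ] -0.02307209789373843
[ 0.1382 -0.001   0.    ] -0.007409791937377452
scene [[ 0.5225  0.0366  0.123 ]
 [ 0.6524  0.0337  0.123 ]
 [ 0.6508 -0.1125  0.123 ]
 [ 0.5138 -0.1088  0.123 ]] [ 0.58487599 -0.03774393  0.123     ]
[ 0.1299 -0.0029  0.    ] -0.022158621486692898
[-0.0015 -0.1463  0.    ] -0.010432604905944887
[-0.137   0.0038  0.    ] -0.02739529792609474
[0.0087 0.1454 0.    ] -0.05946462843793654
nose [ 0.59282801 -0.02261466  0.123     ]
nose [ 0.59292172 -0.04556816  0.123     ]
nose [ 0.56800557 -0.02198817  0.123     ]
nose [ 0.56812117 -0.04528668  0.123     ]
knob [0.5295475  0.01241273 0.21178987] [0.52944155 0.01237292 0.212     ] [0.529812  0.0122076 0.212    ]
plate [0.482308   0.05105515 0.008     ]
plate [ 0.48001319 -0.11974666  0.008     ]
```

The gate centre comes out at about (0.580, -0.035) with yaw about -0.018. The measured knob (0.5295, 0.0124, 0.212) agrees with that. Next I close the fingers and go behind the knob.

```bash
cat >> h.py <<'E'
G=np.array([0.5803,-0.0350]); TH=-0.018
from scipy.spatial.transform import Rotation as Ro
def W(x,y,z):
    c,s=np.cos(TH),np.sin(TH)
    return [G[0]+c*x-s*y, G[1]+s*x+c*y, z]
def ori(sign):
    a=np.array([0,0,-1.]);b=sign*np.array([-np.sin(TH),np.cos(TH),0])
    return Ro.from_matrix(np.c_[a,b,np.cross(a,b)]).as_quat()
def S():
    p=np.array(robot.get_eef_pos()); d=p[:2]-G; c,s=np.cos(TH),np.sin(TH)
    return np.round([(c*d[0]+s*d[1])*1e3,(-s*d[0]+c*d[1])*1e3,p[2]*1e3],1), np.round(robot.get_wrist_force(),2), round(robot.get_t(),2)
E
python3 - <<'E'
from h import *
robot.clamp(5); print(robot.get_gripper_width(),S())
for sg in (1,-1):
    print(sg, robot.inverse_kinematics(W(-.13,.048,.35),ori(sg)))
p=robot.get_eef_pos(); print(Ro.from_quat(robot.get_tcp_rot()).as_matrix().round(2))
robot.move_straight([p[0],p[1],.33])
q=[robot.inverse_kinematics(W(-.13,.048,.33),ori(s)) for s in(1,-1)]
sg=min((1,-1),key=lambda s:9 if q[(1-s)//2] is None else abs(q[(1-s)//2][5]))
print('sg',sg); robot.move_pose(W(-.13,.048,.33),ori(sg)); print(S())
robot.move_straight(W(-.13,.048,.214),max_speed=.12); print(S())
s=snapshot('scene');save(s,'sc1');s=snapshot('top');save(s,'top1')
c=s['pixels'][165:305,280:405];cv2.imwrite('pics/topz1.png',cv2.resize(c[:,:,::-1],None,fx=4,fy=4))
E
```

```text
0.0005029133767829609 (array([-456.6,  534.7,  233.7]), array([ 0.48, -0.82, -0.02]), 1.4)
1 [-2.26586327e-01  8.75871028e-02  1.47476876e+00 -4.44089210e-16
  1.57923679e+00 -1.77938265e+00]
-1 [-2.26586327e-01  8.75871028e-02  1.47476876e+00 -4.44089210e-16
  1.57923679e+00  1.36221000e+00]
[[-0.    0.25  0.97]
 [ 0.    0.97 -0.25]
 [-1.   -0.   -0.  ]]
sg -1
(array([-130. ,   48.5,  330. ]), array([-0.13, -0.04, -0.2 ]), 4.29)
(array([-129.7,   48. ,  214.6]), array([ 0.18, -0.12,  0.1 ]), 5.41)
```

View pics/sc1.png

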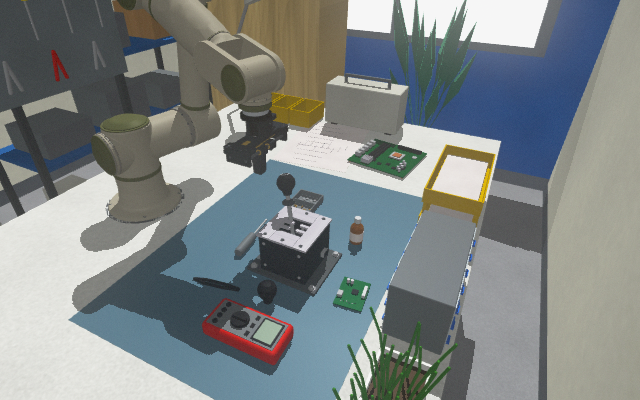

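View pics/topz1.png

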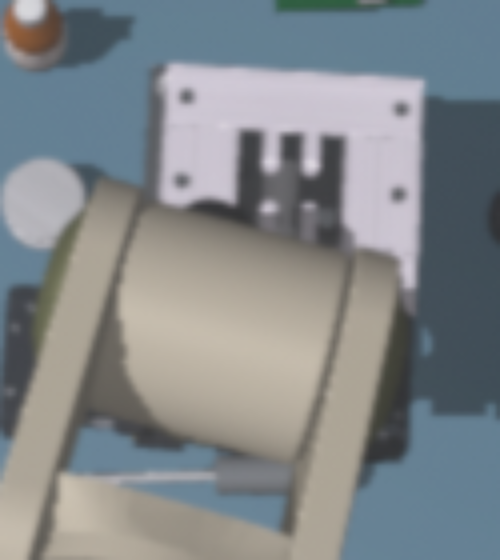

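The scene view shows the closed fingers at about (259,165), behind the knob at (286,183). Top is occluded by the arm. Now I push ahead slowly, watching the wrist force.

```bash
python3 - <<'E'
from h import *
x=-.100
robot.move_straight(W(x,.048,.214),max_speed=.08); print(S())
while x<-.0381:
    x+=.006
    robot.move_straight(W(x,.048,.214),max_speed=.03); r=S(); print(*r)
    if abs(r[1][0])>20: break
s=snapshot('scene');save(s,'sc2');c=s['pixels'][130:290,210:370];cv2.imwrite('pics/sc2z.png',cv2.resize(c[:,:,::-1],None,fx=3.5,fy=3.5))
E
```

```text
(array([-100.2,   48. ,  213.9]), array([-0.14, -0.07,  0.84]), 6.03)
[-94.  48. 214.] [1.06 0.85 0.27] 6.38
[-87.9  48.  213.9] [0.41 0.86 0.62] 6.73
[-82.  48. 214.] [-1.15 -0.11  0.86] 7.08
[-76.8  48.5 215. ] [-11.59   3.36  11.34] 7.43
[-71.3  48.9 216.3] [-19.82   5.03  23.84] 7.78
[-63.8  48.  214. ] [-0.26 -0.98 -0.6 ] 8.13
[-57.9  47.9 213.7] [-0.92  0.09  0.31] 8.48
[-51.9  48.  213.9] [ 0.28 -0.01  0.01] 8.83
[-45.9  48.  213.9] [-0.08  0.27 -0.15] 9.18
[-39.9  48.  213.9] [-0.42  0.4   0.48] 9.53
[-33.8  48.  213.9] [-0.36  0.55 -0.4 ] 9.88
```

View pics/sc2z.png

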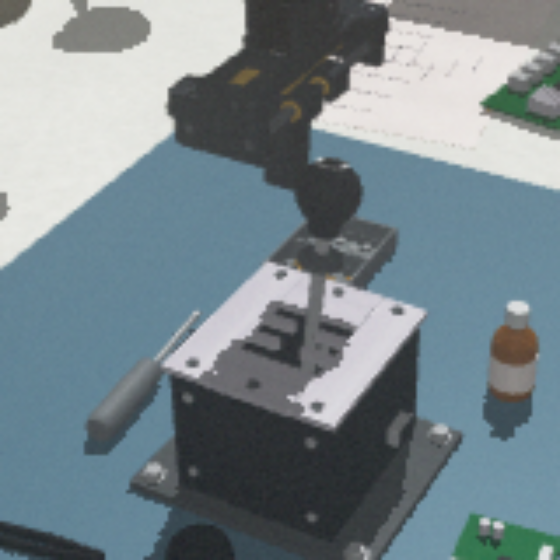

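```bash
python3 - <<'E'
from h import *
import pickle
s=pickle.load(open('scene0.pkl','rb'))
for nm,x,a in(('second',-.27,-.25),('neutralL',0,-.25),('first',.27,-.25),('neutralM',0,0),('third',.27,0)):
    X=W(.195*np.sin(x),-.195*np.sin(a)*np.cos(x),.03+.195*np.cos(a)*np.cos(x))
    Y=W(.095*np.sin(x),-.095*np.sin(a)*np.cos(x),.03+.095*np.cos(a)*np.cos(x))
    for P in(X,Y):
        q=proj(s,P); print(nm,np.round(q,1),'zoom',np.round((q-[210,130])*3.5))
E
```

```text
second [285.2 182. ] zoom [263. 182.]
second [290.4 219.4] zoom [281. 313.]
neutralL [303.5 184.4] zoom [327. 191.]
neutralL [299.  220.9] zoom [312. 318.]
first [321.9 192.4] zoom [392. 218.]
first [307.6 225. ] zoom [342. 332.]
neutralM [293.9 191.6] zoom [294. 216.]
neutralM [294.5 224.9] zoom [296. 332.]
third [313.2 199.8] zoom [361. 244.]
third [303.4 228.9] zoom [327. 346.]
```

The knob is at (330,195) in the zoom, which matches neutral in the left lane (predicted 327,191; first would be 392,218). Now I go around to the left of the knob and push it across.

```bash
python3 - <<'E'
from h import *
z=.217
robot.move_straight(W(-.075,.048,z),max_speed=.1)
robot.move_straight(W(-.075,.12,z),max_speed=.1)
robot.move_straight(W(0,.12,z),max_speed=.1); print(*S())
robot.move_straight(W(0,.095,z),max_speed=.08); print(*S())
y=.095
while y>.0451:
    y-=.01 if y>.056 else .005
    robot.move_straight(W(0,y,z),max_speed=.04); r=S(); print(*r)
    if np.abs(r[1]).max()>20: break
s=snapshot('scene');save(s,'sc3');c=s['pixels'][130:290,210:370];cv2.imwrite('pics/sc3z.png',cv2.resize(c[:,:,::-1],None,fx=3.5,fy=3.5))
E
```

```text
[ -0.3 119.9 217. ] [0.19 0.95 0.2 ] 12.26
[ -0.   94.5 217.1] [0.42 0.44 0.16] 12.72
[  0.   84.9 217.1] [0.43 1.15 0.98] 13.12
[ -0.   74.9 217. ] [0.48 0.57 1.17] 13.53
[-1.000e-01  6.450e+01  2.167e+02] [-0.45 -0.32 -0.05] 13.93
[ -0.   54.6 216.9] [-0.11 -0.71 -0.7 ] 14.32
[ -0.   49.7 217. ] [0.15 0.2  0.64] 14.6
[ -0.   44.7 217. ] [-0.91 -0.07 -0.14] 14.88
```

View pics/sc3z.png

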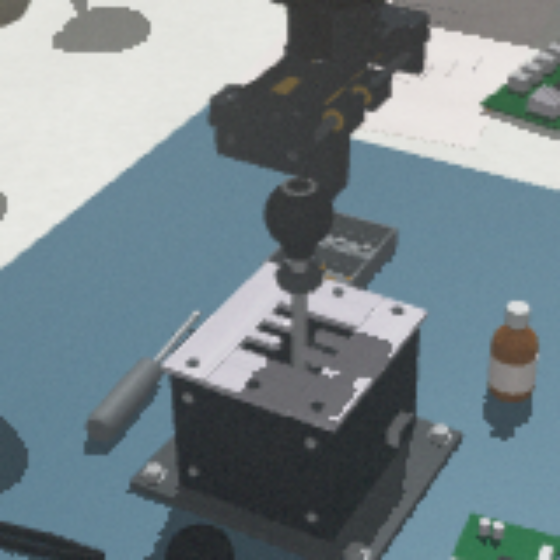

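The knob is now at about (298,217), and middle neutral is predicted at (294,216), so it is about 3 mm short. I'll push those last 3 mm, back off left and look without occlusion.

```bash
python3 - <<'E'
from h import *
z=.217
robot.move_straight(W(0,.0415,z),max_speed=.03); print(*S())
robot.move_straight(W(0,.085,z),max_speed=.1)
robot.move_straight(W(-.09,.085,z),max_speed=.12)
robot.move_straight(W(-.09,0,z),max_speed=.12); print(*S())
s=snapshot('scene');save(s,'sc4');c=s['pixels'][150:270,230:350];cv2.imwrite('pics/sc4z.png',cv2.resize(c[:,:,::-1],None,fx=5,fy=5))
import pickle; pickle.dump(s,open('sc4.pkl','wb'))
X=W(0,0,.225); print((proj(s,X)-[230,150])*5, (proj(s,W(0,.010,.225))-[230,150])*5, (proj(s,W(0,0,.123))-[230,150])*5)
E
```

```text
[ -0.   41.3 217. ] [ 0.33  0.14 -0.06] 15.19
[-90.    0.4 217. ] [0.69 0.59 0.06] 17.53
[319.42224937 207.92837957] [329.67330706 198.07227609] [322.70725337 377.80616138]
```

View pics/sc4z.png

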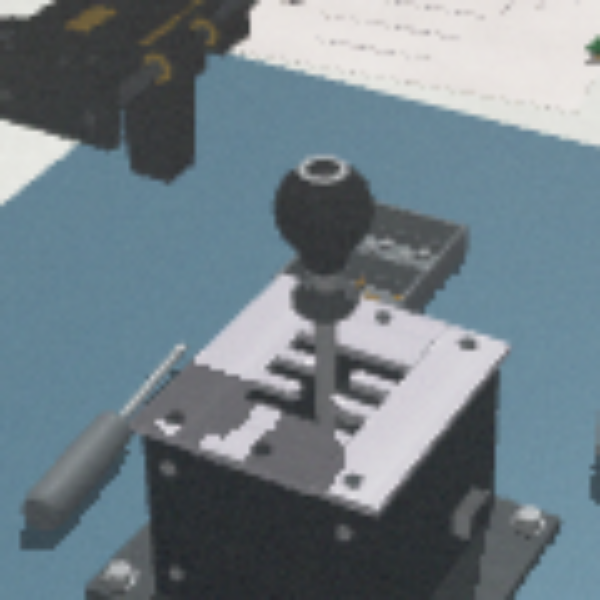

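The knob is centred at about (323,208) against a predicted middle neutral of (319,208), with the stick upright. Now the push ahead to third.

```bash
python3 - <<'E'
from h import *
z=.217
x=-.045
robot.move_straight(W(x,0,z),max_speed=.08); print(*S())
while x<.0149:
    x+=.004
    robot.move_straight(W(x,0,z),max_speed=.03); r=S(); print(*r)
    if np.abs(r[1]).max()>26: break
s=snapshot('scene');save(s,'sc5');c=s['pixels'][150:270,230:350];cv2.imwrite('pics/sc5z.png',cv2.resize(c[:,:,::-1],None,fx=5,fy=5))
for q,y in((.27,0),(.235,0),(0,0)): print((proj(s,W(.195*np.sin(q),y,.03+.195*np.cos(q)))-[230,150])*5)
E
```

```text
[-4.530e+01  1.000e-01  2.169e+02] [-1.04  0.01  0.42] 18.3
[-41.   -0.  217.1] [-0.62  0.29 -0.5 ] 18.58
[-36.9  -0.  216.9] [0.66 0.2  0.31] 18.87
[-33.    0.  216.9] [-0.53 -0.15  0.53] 19.15
[-29.1   0.  217.1] [-4.6   0.52  4.42] 19.43
[-25.2   0.  217.2] [-4.82  0.78  4.06] 19.72
[-2.140e+01  1.000e-01  2.173e+02] [-7.17  0.86  5.74] 20.0
[-1.680e+01  1.000e-01  2.171e+02] [-0.1  -0.12  0.09] 20.28
[-12.8   0.  216.8] [-1.58  1.58  1.44] 20.57
[ -9.1  -0.  216.9] [-2.49 -0.09  1.35] 20.85
[-4.800e+00 -1.000e-01  2.169e+02] [-0.31 -0.01 -0.26] 21.13
[ -0.6   0.  217. ] [-0.18  0.38  0.11] 21.42
[  3.2   0.  217. ] [-0.6   0.09  0.29] 21.7
[  7.3   0.  217. ] [ 0.11  0.88 -1.18] 21.98
[ 11.2  -0.  217. ] [-0.13  0.24 -0.45] 22.27
[ 15.2  -0.  217. ] [-0.88 -0.7   0.79] 22.55
[416.08031925 248.75139702]
[403.62970145 242.05800355]
[319.42224937 207.92837957]
```

View pics/sc5z.png

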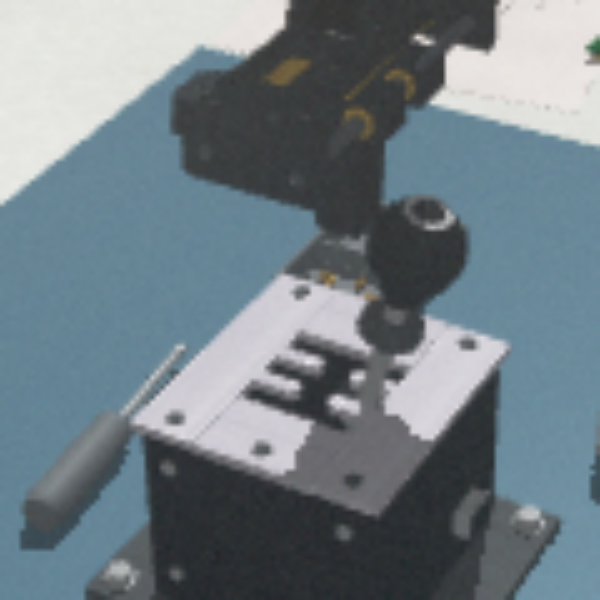

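The knob is at about (418,251), and fully home in third is predicted at (416,249). I'll give a gentle press to confirm it is against the stop, then retreat.

```bash
python3 - <<'E'
from h import *
z=.217
x=.015
while x<.0229:
    x+=.002
    robot.move_straight(W(x,0,z),max_speed=.02); r=S(); print(*r)
    if -r[1][0]>4: break
robot.move_straight(W(-.06,0,z),max_speed=.1)
robot.move_straight(W(-.16,0,.33),max_speed=.15); robot.dwell(.5); print(*S())
s=snapshot('scene');save(s,'sc6');c=s['pixels'][150:270,230:350];cv2.imwrite('pics/sc6z.png',cv2.resize(c[:,:,::-1],None,fx=5,fy=5))
t=snapshot('top');save(t,'top6')
E
```

```text
[ 17.1   0.  217. ] [ 0.32 -0.78 -0.1 ] 22.85
[ 18.9   0.  216.9] [-1.16  0.18 -0.35] 23.1
[2.090e+01 1.000e-01 2.167e+02] [-1.79  0.61 -1.16] 23.35
[2.280e+01 1.000e-01 2.167e+02] [-4.41  1.95 -1.7 ] 23.6
[-160.    0.  330.] [-0.62 -0.96 -0.46] 26.24
```

View pics/sc6z.png

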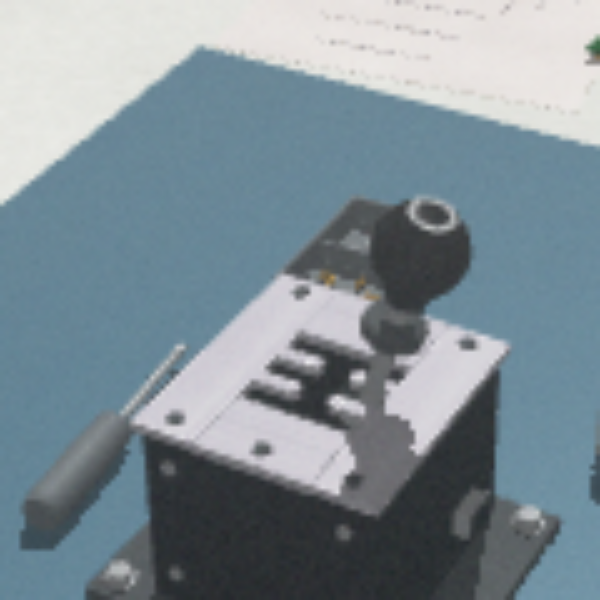

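View pics/top6.png

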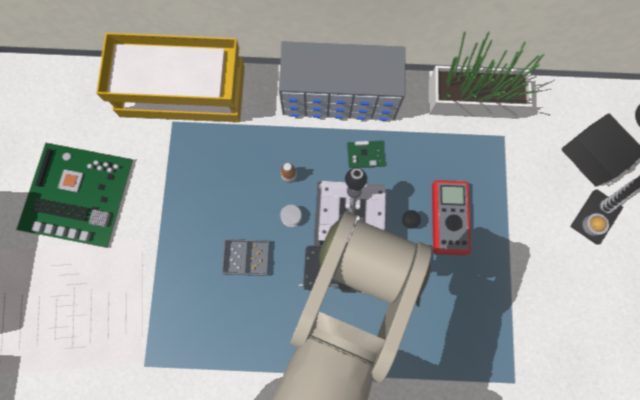

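The knob stays at about (420,252) in the scene zoom, and the top view shows it at (356,180) in the middle lane, far end. The collar is down, the bystanders in view are where they were, and the arm is clear.

```bash
python3 -c "
from h import *
robot.job_done(); print(robot.get_t())"
```

```text
the job is handed in; nothing more can be done
the job is handed in; nothing more can be done
```

The lever is in third and the job is handed in, at about 26 s on the robot's clock. With closed fingers I pushed it ahead from second to neutral, across to the middle lane, then ahead to third. I then backed the arm away clear of it.

**Last checks**
- **Lever position:** after I retreated, the knob was at (420,252) in the enlarged scene view, and fully home in third is predicted at (416,249). A light press of about 4 N, made just before retreating, found no further travel.
- **Forces:** the highest readings were about 20 N ahead and 24 N upward, while coming out of second. That is a combined 31 N, under the 40 N limit but the closest any reading came to it. They were sampled between steps, so a short peak could have been missed.
- **Collar and bystanders:** the collar looked down. The bystanders I could see had not moved. In the last top view the arm hid the tweezers and screwdriver; the last scene image showed the screwdriver in place, but I did not check the tweezers again.
- **Not measured:** joint angles of the lever are judged from the pictures only, and handing in reports no verdict.

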